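# Lock a lamp insert into the bayonet ring of a bench lamp house

## Robot

A 7-joint arm with a two-finger parallel gripper is mounted at the origin on a cart in front of the work surface, level with it; the furniture and walls round the work are solid. World frame = base frame: x ahead of the robot, y to its left, z up, the work surface at z = 0. Lengths are in mm, angles in rad, forces in N, time in s.
With the tool pointing down it reaches from about 400 to 875 mm from the base axis. Payload 19.3 kg.
Tool frame: the origin (TCP) lies at the very end of the fingers, on their centre line; the grasp point (between the pads) lies 19 mm behind it (grip_point_offset is the z of the grasp point in the tool frame, in mm); z points along the fingers, y is the line along which they close (so a half turn about z gives the same grasp; the last joint's range is limited). The gripper opens to 85 mm and grips with 20 to 120 N. Pads are 22 mm wide; open, the fingers measure 114 mm over their backs; the gripper's body (76 mm by 85 mm) begins 54 mm behind the grasp point. The pads swing forward as they close: fully open they stand 13 mm farther back than shut.
Start: joints at [-1.306, 0.521, -0.036, 1.599, 0.021, 1.021, -0.113], TCP at [205.381, 590.282, 231.291] pointing down, gripper open.
Joint ranges: [-2.91, 2.91], [-0.3, 2.13], [-1.5, 1.42], [0.17, 2.43], [-1.26, 4.41], [0.16, 1.93], [-2.52, 2.52]. Speed limits (rad/s): [1.89, 1.89, 2.39, 2.39, 3.01, 3.01, 3.01].

## Interface

Orientations are given as a 3x3 rotation matrix whose columns are the frame's x, y, z axes.
In Python, from workcell import movep, movel, goto_joints, open_gripper, clamp, wait, inverse_kinematics, read_state, camera, PlanningError, finish_job, grip_point_offset gives the robot as it stands. Calls block until the motion is done:
- movep(position, orientation): joint-space move of the TCP to a pose.
- movel(position, frame=None, max_speed=150, guard=None): straight line of the TCP; frame=None keeps the orientation; max_speed is the mean speed in mm/s. With guard (N) it stops when the force on the tool has changed by that much, and returns True; else False.
- goto_joints(angles): joint-space move.
- open_gripper() and clamp(): open the fingers fully, or close them until they stop; the grip force is fixed at half the most.
- wait(seconds).
- inverse_kinematics(position, orientation): joint angles nearest the present ones, or None.
- read_state(): the state.
- camera(name): name is "side" or "top"; returns a dict with "image" (480x640x3 uint8, blue, green, red), "range_z" (480x640 float32, mm along the optical axis (not along the pixel's ray), 0 where there is no reading), "fx", "fy", "cx", "cy" (pixels), "cam_to_world" (4x4, takes a point from camera to world coordinates). Camera axes: x right, y up, looking along -z (the intrinsics and any distortion apply to the point x, -y, -z); pixel columns grow to the right and rows downward; lengths in mm; the calibration is good to about 2 mm. A picture is of the moment at which its call begins.
A pose or a line that the arm cannot do raises PlanningError and nothing moves.
- finish_job(): hands the job in; it is judged then, once.
The state is a dict: "time": time; "qpos": joint angles; "qvel": joint speeds; "joint_efforts": joint torques, N m; "eef_pos": TCP position; "tool_rot": TCP orientation; "ft_force": force on the tool from outside, world axes, zero at the start; "torque": the same for the moment, N m; "finger_gap": finger opening in mm; "gripper_force": force on a finger pad.
Only numpy, scipy, OpenCV 4.12 (cv2) and the standard library are available. Lean on these libraries where they do the work, as an engineer would, in place of code of your own. Each camera call takes 0.05 s, during which the arm holds its last target. There are 200 camera calls.

## Task

Take the lamp insert out of its stand by the black bar grip, lower its three pins through the gaps of the ring on top of the lamp house and press it lightly onto the sprung contacts. Turn it clockwise (seen from above) until the ramps have drawn it hand-tight, holding it down with about 20 N, and force it no further. Then let go of it, locked and level, and leave the other things on the bench where they lie.

Things in the scene. Friction and masses are not known exactly. Their poses are not given: they have to be found in the camera images.
- lamp_insert: Round lamp insert, 0.34 to 0.48 kg. Origin: centre of its flange's underside, z up along its axis. Flange 88 mm wide, z = 0 to 6 mm; hub 62 mm wide to z = 12. Below: steel skirt 52 mm wide, tapering from z = -18 mm to 45 mm at its flat bottom, z = -24 mm; then a white socket 25 mm wide and a glass lamp 17 mm wide down to z = -74 mm.
- bar_grip (a point): Middle of the insert's black bar grip, on its axis, 47 mm above its origin. Bar 66 mm long along the insert's x, 15 mm wide (y), 16 mm high; free below for 27 mm down to the hub, but for two 11 mm posts 22 mm either side of the middle. Axes as the insert's. The last degrees take roughly 0.45 N m while turning, mostly friction: the moment fades or reverses once the turning stops.
- marked_pin (a point): Ball end (6 mm) of the bayonet pin under the bar's +x end, marked by a black line on top of the flange's rim. 30.5 mm from the axis, 14.5 mm below the insert's origin. Two more pins, without line, 120 degrees to each side; they reach out to radius 33.5 mm. The pins are alike: any pin may enter any gap.
- lamp_house: Grey finned lamp house on a 150 x 136 mm foot, fixed to the bench, a black lens barrel on its front (its -x). Origin: centre of its underside, at bench height; its z is the axis of the aluminium bayonet ring on top.
- ring_mouth (a point): Centre of the bayonet ring's upper face, 112 mm above the house's origin, on its axis. Opening 56 mm wide, so 2 mm of play round the skirt. If the skirt's end catches on the lip, the insert's origin is 130 to 136 mm above the bench; if the pins stand on the lip, 129.5 mm; with the pins through the gaps, below 121 mm.
- front_gap (a point): Middle of the gap in the lip above the lens barrel (azimuth 180 degrees in the house's frame, 30.5 mm from the axis, in the upper face). Gaps are 11 mm wide, open out to radius 34 mm; two more at azimuths 60 and 300 degrees. A short black line on the ring marks each.
- ramp (a point): Point on the ramp under the lip, 40 degrees clockwise of the front gap, 104.1 mm high. From each gap a ramp runs clockwise: 107.5 mm high at the gap's middle, falling 0.085 mm a degree; a block stops the pins 94 degrees on. Greased, it does not slip back. Pins t degrees past the gaps hold the insert's origin at about 119.7 - 0.085 t mm when loaded; as it is drawn down the grip must follow.
- contacts (a point): On the axis, 93.5 mm high: usual top of the sprung contacts inside. Height unseen: the skirt meets them with the insert's origin at 115.0 to 119.8 mm. From first touch they resist with 3 N plus 14 N per mm; the ramps hold with 20 N (13 to 28 will do) where they keep the origin 1.5 mm below first touch. To get under the ramps keep it pressed to 118.4 mm or lower for the first 12 degrees.
- relamp_stand: Stand, fixed: a ring 96 mm outside and 68 mm inside, upper face 85 mm high, on three pillars and a 100 mm foot. Origin: centre of its underside. At the start the insert's flange rests on the ring, lamp hanging inside, with 0.5 mm of play round the pins.
- hex_key: Loose bystander: small L-shaped hex key, 89 x 32 x 7 mm, lying flat between the stand and the lamp house. Origin: centre of its underside.
- screwdriver: Loose bystander: screwdriver, 184 mm long, 28 mm thick handle, lying flat to the right. Origin: centre of its underside.
- filter_case: Loose bystander: flat black case, 110 x 67 x 24 mm, in front of the photometer. Origin: centre of its underside.
- arc_bulb: Loose bystander: spare short-arc bulb with two metal caps, 140 mm long, 20 mm thick, lying flat at the front left. Origin: centre of its underside.

How it is judged:
By the outcome, as a careful person would: the job done as asked, in the order asked, and still so for the second after the job is handed in, with the robot touching nothing.
It also fails if it takes over 67 s, if anything falls off the work surface, if the arm or the gripper's body presses on something with over 40 N, if the wrist force passes 120 N, or if a joint passes its speed limit or range.

## Working session

There is one attempt and no reset: what is moved stays moved. The work goes in short steps, each a Python script; the robot and the scene stay as the last script left them, time stands still between calls to the robot, and variables do not carry over. Pictures are saved under pics/ and viewed, at most 10 in all, crops included, and the job is handed in when it is done.

```bash
mkdir -p pics; ls
cat > h.py <<'E'
import numpy as np, cv2
from workcell import *
def snap(n):
    c=camera(n); return c
def px2w(c,u,v,d=None):
    d=float(c["range_z"][int(round(v)),int(round(u))]) if d is None else d
    p=np.array([(u-c["cx"])/c["fx"]*d,-(v-c["cy"])/c["fy"]*d,-d,1]); return (c["cam_to_world"]@p)[:3]
def cloud(c):
    d=c["range_z"]; v,u=np.mgrid[:d.shape[0],:d.shape[1]]
    P=np.stack([(u-c["cx"])/c["fx"]*d,-(v-c["cy"])/c["fy"]*d,-d,np.ones_like(d)],-1)@c["cam_to_world"].T
    P=P[...,:3]; P[d==0]=np.nan; return P
E
python3 - <<'E'
from h import *
import pickle
for n in("top","side"):
    c=snap(n); cv2.imwrite(f"pics/{n}0.png",c["image"]); pickle.dump(c,open(n+"0.pkl","wb"))
    print({k:v for k,v in c.items() if k not in("image","range_z")})
print(read_state())
print(grip_point_offset)
E
```

```text
pics
{'fx': 555.1637413299843, 'fy': 555.1637413299843, 'cx': 313.3338987857586, 'cy': 234.43727319688875, 'cam_to_world': array([[ 2.45463761e-02,  9.79432841e-01, -2.00271779e-01,
         3.02553021e+02],
       [-9.99698009e-01,  2.38145522e-02, -6.06280527e-03,
        -2.19373251e+02],
       [-1.16872787e-03,  2.00360118e-01,  9.79721622e-01,
         1.06925330e+03],
       [ 0.00000000e+00,  0.00000000e+00,  0.00000000e+00,
         1.00000000e+00]])}
{'fx': 442.44987120791393, 'fy': 442.44987120791393, 'cx': 319.96173395975103, 'cy': 239.3909816135447, 'cam_to_world': array([[ 9.87754241e-01,  5.35430790e-02, -1.46542482e-01,
         3.51872164e+02],
       [-1.54505592e-01,  4.66155520e-01, -8.71106798e-01,
        -1.01263530e+03],
       [ 2.16698465e-02,  8.83081067e-01,  4.68719797e-01,
         5.44397872e+02],
       [ 0.00000000e+00,  0.00000000e+00,  0.00000000e+00,
         1.00000000e+00]])}
{'time': 0.1, 'qpos': array([-1.30621392,  0.52193358, -0.03632944,  1.59997136,  0.02118602,
        1.02110615, -0.11276199]), 'qvel': array([ 0.00130528, -0.00235783,  0.00033388, -0.00083138,  0.00086967,
       -0.00059822, -0.00083304]), 'joint_efforts': array([ 4.90279650e-03, -9.28485131e+01,  1.98547840e+00, -3.70529938e+01,
        1.83544244e-02,  5.44884300e-03, -4.47652872e-05]), 'eef_pos': array([205.27697481, 589.99268159, 230.78894953]), 'tool_rot': array([[-9.44489006e-01,  3.28542900e-01, -2.82051061e-04],
       [ 3.28543016e-01,  9.44488484e-01, -9.94817041e-04],
       [-6.04460967e-05, -1.03225966e-03, -9.99999465e-01]]), 'ft_force': array([-0.30989586, -0.88228601,  0.26810107]), 'torque': array([-0.05082425, -0.02645461,  0.02643531]), 'gripper_force': 0.0, 'finger_gap': 85.14698846021366}
-18.700000000000003
```

View pics/top0.png

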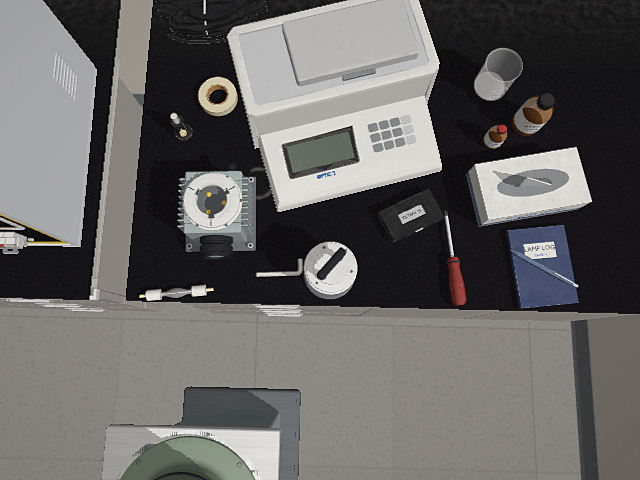

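View pics/side0.png

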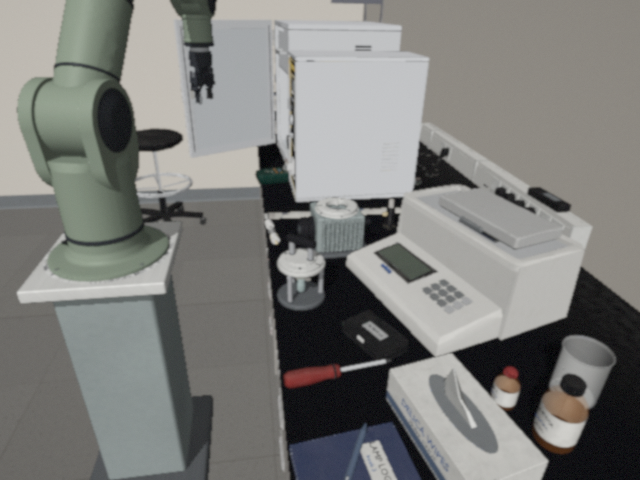

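The top view shows the insert at about (330,268), with its bar running diagonally, and the house ring at about (212,200). The side view shows the stand at (301,265). I'll enlarge both from the top view.

Run:
```python
from h import *
import pickle
c=pickle.load(open("top0.pkl","rb")); P=cloud(c); im=c["image"]
a=im[230:310,290:370]; b=im[165:245,170:250]
s=np.hstack([cv2.resize(x,(400,400),interpolation=cv2.INTER_CUBIC) for x in (a,b)]); cv2.imwrite("pics/crop.png",s)
def circ(p): # algebraic fit
    A=np.c_[2*p[:,:2],np.ones(len(p))]; x=np.linalg.lstsq(A,(p[:,:2]**2).sum(1),rcond=None)[0]; return x[:2],np.sqrt(x[2]+x[0]**2+x[1]**2)
def reg(r0,r1,c0,c1,z0,z1):
    Q=P[r0:r1,c0:c1].reshape(-1,3); return Q[(Q[:,2]>z0)&(Q[:,2]<z1)]
for nm,box,hs in(("ins",(225,310,290,370),((86,95),(84,104),(120,150))),("house",(165,245,165,260),((106,120),))):
    for h in hs:
        Q=reg(*box,*h); print(nm,h,len(Q),Q.min(0),Q.max(0),Q.mean(0))
        if len(Q)>20:
            hull=cv2.convexHull(Q[:,:2].astype(np.float32))[:,0]; print(circ(hull), cv2.minAreaRect(Q[:,:2].astype(np.float32)))
Q=reg(225,310,290,370,0,200); print(np.histogram(Q[:,2],np.arange(60,160,5)))
Q=reg(165,245,165,260,0,200); print(np.histogram(Q[:,2],np.arange(60,160,5)))
print("base z",px2w(c,400,270),px2w(c,280,250))
```

```text
ins (86, 95) 1064 [ 396.69944647 -291.03909179   86.00060163] [ 490.53068231 -198.00051165   94.99044598] [ 440.9341998  -243.71585192   91.18199322]
(array([ 443.97739885, -244.99487602]), np.float64(46.83111236948254)) ((443.36383056640625, -244.71267700195312), (93.42474365234375, 91.60154724121094), 40.122169494628906)
ins (84, 104) 1781 [ 396.68549917 -291.09161776   84.02028012] [ 490.77222395 -198.00051165  101.81802564] [ 441.6292908  -244.67162747   92.96085443]
(array([ 444.23858801, -245.22090599]), np.float64(47.140682487449965)) ((443.6655578613281, -244.57528686523438), (94.0379409790039, 93.04741668701172), 0.7560053467750549)
ins (120, 150) 345 [ 416.43152876 -269.88500966  128.64973533] [ 472.10454061 -219.82449118  145.69716662] [ 443.59379052 -244.95480296  139.35201418]
(array([ 450.4494611 , -237.29387612]), np.float64(29.917859378872226)) ((444.3514404296875, -245.00900268554688), (15.190451622009277, 65.57317352294922), 49.44114685058594)
house (106, 120) 1644 [506.25788978 -79.74355286 106.00418555] [608.29587299  23.22860974 117.75068331] [556.47963604 -30.58225759 111.9308932 ]
(array([557.14692087, -30.09866683]), np.float64(51.22518703389482)) ((556.6954345703125, -31.511390686035156), (102.17273712158203, 101.5777587890625), 24.240896224975586)
(array([  0,   0,   0,   3, 131, 338, 787, 574,  36,   0,   0,   0,   0,
         2,  14, 176, 152,   1,   0]), array([ 60,  65,  70,  75,  80,  85,  90,  95, 100, 105, 110, 115, 120,
       125, 130, 135, 140, 145, 150, 155]))
(array([  53,   74,  138,  179,  223,  381,  387,  644,  650,  282, 1342,
         67,    0,    0,    0,    0,    0,    0,    0]), array([ 60,  65,  70,  75,  80,  85,  90,  95, 100, 105, 110, 115, 120,
       125, 130, 135, 140, 145, 150, 155]))
base z [ 454.65814366 -382.41208724    1.07742793] [ 4.88420521e+02 -1.48406707e+02  4.58016140e-01]
```

View pics/crop.png

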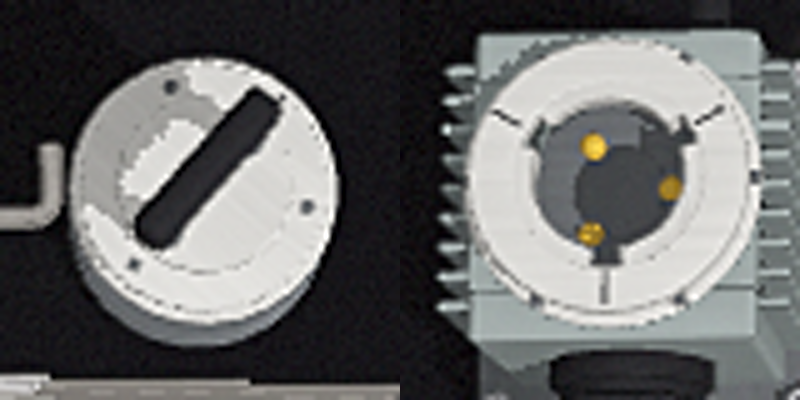

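Run:
```python
from h import *
import pickle
np.set_printoptions(precision=1,suppress=True)
c=pickle.load(open("top0.pkl","rb")); P=cloud(c)
def plane(u,v,z):
    T=c["cam_to_world"]; d=T[:3,:3]@np.array([(u-c["cx"])/c["fx"],-(v-c["cy"])/c["fy"],-1]); return T[:3,3]+d*(z-T[2,3])/d[2]
def circ(p):
    A=np.c_[2*p[:,:2],np.ones(len(p))]; x=np.linalg.lstsq(A,(p[:,:2]**2).sum(1),rcond=None)[0]; return x[:2],np.sqrt(x[2]+x[0]**2+x[1]**2)
f=lambda x,y:plane(170+(x-400+.5)/5-.5,165+(y+.5)/5-.5,112)
L=[f(604,285),f(507,117),f(708,115)]   # mids of lines
G=[f(606,252),f(541,133),f(684,130)]   # gaps
for X in(L,G):
    X=np.array(X); m,r=circ(np.vstack([X])); print(X[:,:2],m,r,np.degrees(np.arctan2(X[:,1]-m[1],X[:,0]-m[0])))
# outer edge of ring: read pixels
O=np.array([f(*q) for q in((467,185),(760,185),(612,40),(540,60),(700,62),(490,115),(735,115),(478,240))]); print("outer",circ(O))
# bright ring segmentation in z
Q=P[165:245,165:260].reshape(-1,3); I=c["image"][165:245,165:260].reshape(-1,3).min(1)
R=Q[(Q[:,2]>108)&(Q[:,2]<117)&(I>170)]; print(len(R),R[:,2].mean(),circ(cv2.convexHull(R[:,:2].astype(np.float32))[:,0]))
g=lambda x,y,z:plane(290+(x+.5)/5-.5,230+(y+.5)/5-.5,z)
o=np.array([g(*q,91) for q in((70,190),(338,190),(205,57),(105,100),(305,95),(330,240),(283,300))]);print("flange",circ(o))
e=np.array([g(267,97,140),g(150,238,140)]);print("bar",e,e.mean(0),np.degrees(np.arctan2(*(e[0]-e[1])[[1,0]])))
print("mark",g(283,97,91))
for u,v in((50,100),(70,240),(92,290),(110,270),(125,200),(140,60),(10,240)): print((u,v),px2w(c,u,v))
Q=P[:310,:160].reshape(-1,3);Q=Q[Q[:,2]>30]
for z in(30,100,200,300,400,500,600): 
    q=Q[Q[:,2]>z]; print(z,len(q),q.min(0) if len(q) else 0,q.max(0) if len(q) else 0)
S=cloud(pickle.load(open("side0.pkl","rb")))
for u,v in((300,100),(360,60),(300,190),(410,70),(400,190)): print(S[v,u])
for n,p,yaws in(("ins",(444,-245),(-40.6,)),("house",(557,-31),(-60,-100,-133))):
  for y in yaws:
    for k in(0,180):
        a=np.radians(y+k); ca,sa=np.cos(a),np.sin(a)
        for z in(114,330): print(n,y,k,z,np.round(inverse_kinematics([*p,z],np.array([[ca,sa,0],[sa,-ca,0],[0,0,-1.]])),2) if inverse_kinematics([*p,z],np.array([[ca,sa,0],[sa,-ca,0],[0,0,-1.]])) is not None else None)
```

```text
[[517.  -30.9]
 [577.8   7.7]
 [580.3 -64.3]] [558.4 -29. ] 41.48237265897688 [-177.4   62.2  -58.2]
[[529.  -30.8]
 [572.1  -4.9]
 [574.5 -56. ]] [558.5 -31.1] 29.54747916474748 [179.5  62.6 -57.3]
outer (array([555.7, -31.5]), np.float64(51.6753420509747))
1521 112.13977530142168 (array([557.5, -30.1]), np.float64(49.569473335382696))
flange (array([ 443.9, -245.6]), np.float64(47.92082563458947))
bar [[ 468.5 -264.6  140. ]
 [ 419.4 -226.   140. ]] [ 443.9 -245.3  140. ] -38.22225339089817
mark [ 477.4 -272.7   91. ]
(50, 100) [706.7 241.9 186. ]
(70, 240) [487.2 236.8  61.2]
(92, 290) [ 416.3  275.3 -159.6]
(110, 270) [ 473.6  274.  -251.2]
(125, 200) [ 662.2  274.  -306.8]
(140, 60) [1144.9  328.9 -473.6]
(10, 240) [475.6 320.2 110.3]
30 19810 [455.5 116.7  30. ] [1000.4  345.3  355.2]
100 16262 [462.8 234.8 100. ] [859.5 339.3 355.2]
200 9868 [484.3 234.8 200. ] [858.8 289.1 355.2]
300 2204 [515.5 236.4 300. ] [817.5 246.9 355.2]
400 0 0 0
500 0 0 0
600 0 0 0
[497.1 239.6 310.4]
[659.7 237.4 414.5]
[497.2 239.4  44.8]
[806.2 244.3 388.6]
[817.7 246.4  29.3]
ins -40.6 0 114 [-0.
[... 151 characters left out ...]
180 330 [-0.3  0.3  1.   1.8 -0.3  1.1  1.6]
house -60 0 114 [-0.8  1.   1.2  1.9 -1.1  1.1 -1.7]
house -60 0 330 [-0.8  0.6  1.2  1.7 -0.6  1.3 -2.1]
house -60 180 114 [-0.3  0.6  0.3  1.9 -0.3  0.7  0.7]
house -60 180 330 [-0.5  0.4  0.6  1.7 -0.2  1.2  0.7]
house -100 0 114 [ 0.8  0.9 -1.3  1.8  1.   1.2  2.1]
house -100 0 330 [ 0.8  0.6 -1.3  1.6  0.6  1.4  2.4]
house -100 180 114 [-0.4  0.6  0.5  1.9 -0.4  0.7  0.2]
house -100 180 330 [-0.5  0.4  0.7  1.7 -0.2  1.2  0. ]
house -133 0 114 [ 0.   0.6 -0.1  1.9  0.1  0.7  2.3]
house -133 0 330 [-0.2  0.3  0.2  1.7 -0.1  1.2  2.4]
house -133 180 114 [-0.5  0.7  0.6  1.9 -0.5  0.7 -0.3]
house -133 180 330 [-0.6  0.4  0.7  1.7 -0.3  1.2 -0.5]
```

```bash
cat >> h.py <<'E'
def R(yaw): # tool down, bar yaw in deg (half turn applied)
    a=np.radians(yaw+180); ca,sa=np.cos(a),np.sin(a); return np.array([[ca,sa,0],[sa,-ca,0],[0,0,-1.]])
def rep(m=""):
    s=read_state(); t=s["tool_rot"]; print(m,"t%.2f"%s["time"],"p",np.round(s["eef_pos"],2),"F",np.round(s["ft_force"],1),"M",np.round(s["torque"],2),"gap%.1f"%s["finger_gap"],"yaw%.2f"%((np.degrees(np.arctan2(t[1,0],t[0,0]))-180+180)%360-180),"q",np.round(s["qpos"],2)); return s
E
python3 - <<'E'
from h import *
import pickle
movep([320,270,330],R(40)); rep("a")
movep([425,-60,330],R(-20)); rep("b")
movep([444,-245.2,190],R(-40)); rep("c")
c=camera("top"); cv2.imwrite("pics/pre.png",cv2.resize(c["image"][200:330,220:420],(800,520))); pickle.dump(c,open("pre.pkl","wb"))
E
```

```text
a t1.52 p [319.93 270.56 329.89] F [-0.6 -0.5  0.4] M [ 0.02 -0.    0.03] gap85.5 yaw39.98 q [-0.71  0.08 -0.14  1.96  0.01  1.1   1.41]
b t2.83 p [425.17 -58.65 329.87] F [-0.6 -0.9  0.8] M [ 0.04  0.02 -0.02] gap85.3 yaw-19.82 q [-0.3   0.09  0.32  1.96 -0.03  1.1   1.26]
c t3.75 p [ 444.82 -243.85  190.61] F [ 0.2  0.1 -0.3] M [ 0.01 -0.06  0.06] gap85.3 yaw-39.85 q [ 0.03  0.43  0.47  1.97 -0.26  0.81  1.52]
```

View pics/pre.png

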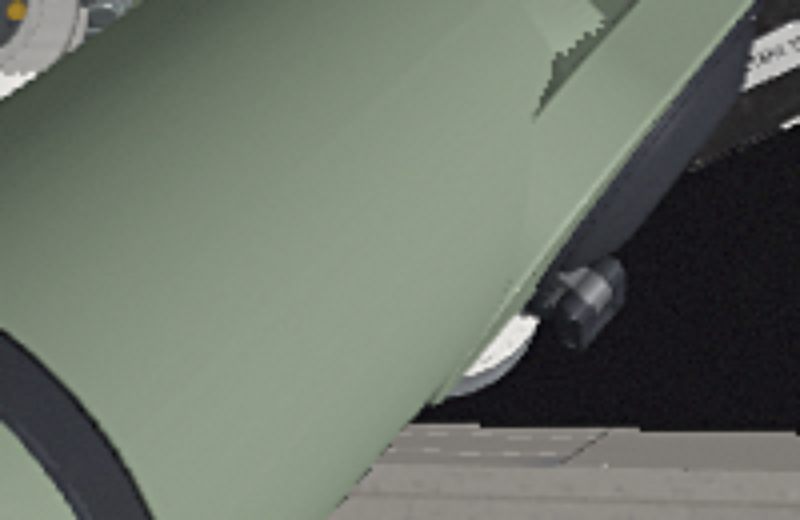

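The arm hides the insert from the top camera, with only its rim visible at about (500,350). I'll descend with a guard, grasp the bar, and check from the side.

Run:
```python
from h import *
import pickle
print(movel([443.9,-245.2,113.3],R(-40),max_speed=60,guard=12)); wait(.2); rep("down")
clamp(); wait(.2); rep("clamped")
c=camera("side"); cv2.imwrite("pics/grasp.png",cv2.resize(c["image"][190:320,230:390],(800,650)[:1]+(600,))); pickle.dump(c,open("grasp.pkl","wb"))
```

```text
False
down t5.42 p [ 444.01 -245.19  113.49] F [-0.8  0.7  0.2] M [0.07 0.03 0.01] gap85.5 yaw-40.00 q [ 0.09  0.55  0.4   2.02 -0.35  0.63  1.59]
clamped t6.28 p [ 443.86 -245.31  113.46] F [-2.  -0.1  5.2] M [0.04 0.42 0.02] gap13.9 yaw-40.00 q [ 0.09  0.55  0.4   2.02 -0.35  0.63  1.59]
```

View pics/grasp.png

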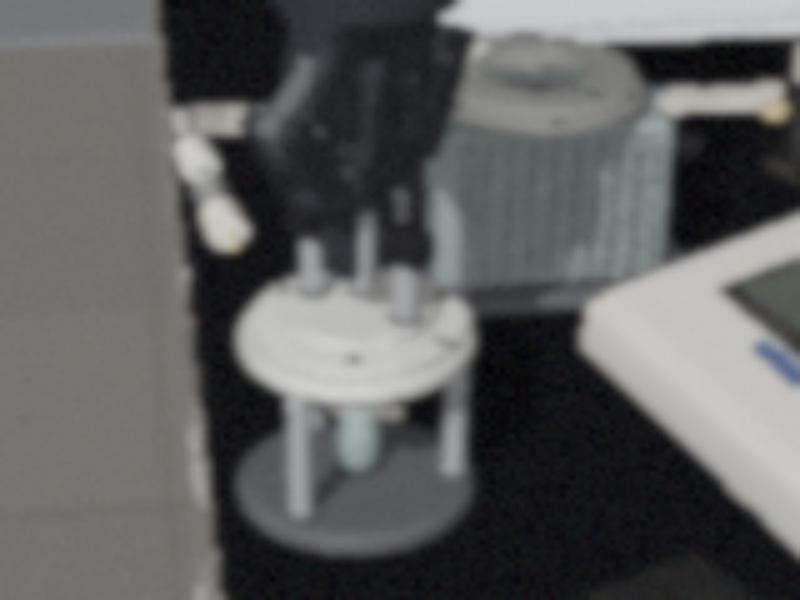

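The side view shows the bar held between the pads, with the insert level in its stand and the marked line at about (450,340). Next I'll lift it, carry it over the ring, and compare flange and ring in the side view.

Run:
```python
from h import *
import pickle
rep("0")
movel([443.9,-245.3,135],max_speed=50); rep("up")
movel([443.9,-245.3,250],max_speed=150)
movep([558,-30,250],R(-58)); wait(.3); rep("over")
movel([558,-30,205],max_speed=100); wait(.2); s=rep("hover")
for n in("side","top"):
    c=camera(n); pickle.dump(c,open(n+"_h.pkl","wb"))
    if n=="side":
        a=c["image"][150:270,270:390]
        P=cloud(c)
    else: b=c["image"][140:260,150:270]
cv2.imwrite("pics/hover.png",np.hstack([cv2.resize(x,(400,400),interpolation=cv2.INTER_CUBIC) for x in(a,b)]))
```

```text
0 t6.33 p [ 443.86 -245.29  113.47] F [-1.8  1.   5. ] M [-0.01  0.36  0.04] gap14.0 yaw-40.01 q [ 0.09  0.55  0.4   2.02 -0.35  0.63  1.59]
up t6.91 p [ 444.01 -245.12  135.1 ] F [-0.6  0.8 -3.4] M [-0.03 -0.04 -0.04] gap14.2 yaw-39.98 q [ 0.08  0.51  0.42  2.01 -0.32  0.68  1.57]
over t9.08 p [557.9  -30.74 250.08] F [ 0.2  0.  -3.7] M [-0.02  0.02  0.03] gap13.9 yaw-58.06 q [-0.42  0.44  0.52  1.78 -0.25  0.99  0.75]
hover t9.88 p [558.28 -30.02 205.58] F [-0.   0.6 -3.2] M [-0.06  0.01 -0.01] gap14.0 yaw-58.00 q [-0.4   0.49  0.49  1.82 -0.29  0.9   0.78]
```

View pics/hover.png

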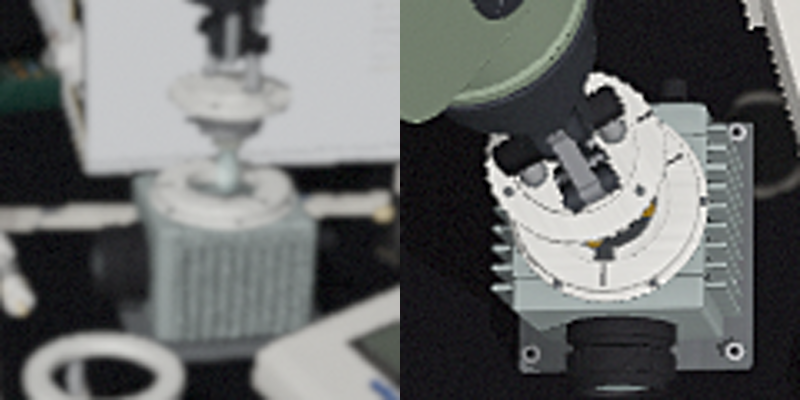

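Run:
```python
from h import *
import pickle
from scipy.optimize import least_squares
np.set_printoptions(precision=2,suppress=True)
def fit(p,r0=None):
    f=lambda x:np.hypot(p[:,0]-x[0],p[:,1]-x[1])-(x[2] if r0 is None else r0)
    return least_squares(f,[*p[:,:2].mean(0),45][:3 if r0 is None else 2],loss="soft_l1",f_scale=.7).x
c=pickle.load(open("top_h.pkl","rb")); im=c["image"]; T=c["cam_to_world"]
def planes(uv,z):
    d=np.c_[(uv[:,0]-c["cx"])/c["fx"],-(uv[:,1]-c["cy"])/c["fy"],-np.ones(len(uv))]@T[:3,:3].T; return T[:3,3]+d*((z-T[2,3])/d[:,2])[:,None]
cr=lambda a:np.array([(150+(x-400+.5)/3.3333-.5,140+(y+.5)/3.3333-.5) for x,y in a])
# flange top edge pixels read from crop
e=cr([(487,165),(490,180),(500,205),(520,225),(545,238),(575,243),(605,237),(635,218),(652,190),(658,160),(655,130),(640,97),(620,80),(597,72)])
p=planes(e,183.1); print("flange pix free",fit(p),"TCP 558.28 -30.02")
Q=cloud(c)[140:260,150:270].reshape(-1,3); S=Q[(Q[:,2]>180)&(Q[:,2]<187)]
print("cloud",len(S),S[:,2].mean()); 
h=cv2.convexHull(S[:,:2].astype(np.float32))[:,0]; print(fit(h))
m=planes(cr([(645,117),(512,190),(640,190)]),183.1);print("marks",m)
# ring: same for top0
c=pickle.load(open("top0.pkl","rb"));T=c["cam_to_world"]
g=(c["image"].min(2)>165).astype(np.uint8); Q=cloud(c); z=Q[...,2]; g[(z<108)|(z>117)]=0; g[:165]=0;g[245:]=0;g[:,:165]=0;g[:,260:]=0
k,_=cv2.findContours(g,cv2.RETR_CCOMP,cv2.CHAIN_APPROX_NONE)
for q in sorted(k,key=len)[-2:]:
    q=q[:,0].astype(float); print(len(q),fit(planes(q,112)), q.min(0),q.max(0))
```

```text
flange pix free [560.51 -27.28  43.91] TCP 558.28 -30.02
cloud 795 183.66619747517
[560.69 -27.99  44.37]
marks [[581.52 -61.18 183.1 ]
 [542.2    2.6  183.1 ]
 [543.73 -60.86 183.1 ]]
117 [556.76 -30.07  29.46] [194. 184.] [230. 226.]
167 [557.24 -30.37  48.95] [184. 173.] [239. 226.]
```

Run:
```python
from h import *
import pickle
from scipy.optimize import least_squares
np.set_printoptions(precision=2,suppress=True)
def fit(p,r0):
    f=lambda x:np.hypot(p[:,0]-x[0],p[:,1]-x[1])-r0
    return least_squares(f,p[:,:2].mean(0),loss="soft_l1",f_scale=.7).x
def lay(f,xy,z0,z1,rad):
    P=cloud(pickle.load(open(f,"rb"))).reshape(-1,3); P=P[(np.hypot(P[:,0]-xy[0],P[:,1]-xy[1])<rad)&(P[:,2]>z0)&(P[:,2]<z1)]
    h=cv2.convexHull(P[:,:2].astype(np.float32))[:,0]
    d=np.array(h);  # densify hull
    r=[fit(h,R0) for R0 in(44,48,50)]
    print(f,len(P),P[:,2].mean(),"hull bbox",h.min(0),h.max(0),"mid",(h.min(0)+h.max(0))/2,*r)
for cam in("top0.pkl","pre.pkl","side0.pkl","grasp.pkl"): 
    if cam!="pre.pkl": lay(cam,(444,-245),88,93,60)
for cam in("top_h.pkl","side_h.pkl"): lay(cam,(560,-28),179,188,55)
for cam in("top0.pkl","side0.pkl","side_h.pkl"): lay(cam,(557,-30),109,115,60)
```

```text
top0.pkl 720 90.95875738174144 hull bbox [ 399.87 -290.8 ] [ 488.1  -199.56] mid [ 443.98 -245.18] [ 444.2  -244.55] [ 444.1  -241.24] [ 444.41 -238.74]
side0.pkl 368 90.67273502357243 hull bbox [ 398.43 -291.59] [ 484.68 -204.4 ] mid [ 441.55 -247.99] [ 441.37 -247.85] [ 444.75 -246.35] [ 447.17 -245.89]
grasp.pkl 363 90.74301365200812 hull bbox [ 398.86 -290.9 ] [ 487.22 -203.36] mid [ 443.04 -247.13] [ 442.93 -246.19] [ 445.4  -243.25] [ 446.74 -241.45]
top_h.pkl 854 183.7994811343016 hull bbox [516.31 -72.42] [604.09  16.64] mid [560.2  -27.89] [560.42 -28.16] [563.97 -26.11] [565.92 -24.97]
side_h.pkl 279 183.71378468513313 hull bbox [513.84 -75.07] [601.83   6.21] mid [557.83 -34.43] [557.64 -31.09] [560.2  -27.25] [561.49 -25.16]
top0.pkl 1471 112.06817150221508 hull bbox [508.72 -79.74] [607.28  19.4 ] mid [558.   -30.17] [559.74 -33.84] [557.71 -30.73] [557.25 -30.01]
side0.pkl 380 111.1594102758549 hull bbox [505.75 -84.08] [604.17  18.17] mid [554.96 -32.95] [550.44 -33.21] [553.99 -32.86] [554.6  -33.01]
side_h.pkl 369 111.08972076255522 hull bbox [505.14 -85.42] [604.19  21.04] mid [554.66 -32.19] [550.45 -36.05] [553.82 -33.96] [554.1  -33.06]
```

Run:
```python
from h import *
import pickle
np.set_printoptions(precision=2,suppress=True)
for f,xy,z0 in(("top_h.pkl",(560.4,-28.1),176),("side_h.pkl",(558,-31),176),("top0.pkl",(444,-245),86),("side0.pkl",(442,-247),86),("top0.pkl",(558,-30),107),("side0.pkl",(555,-33),107)):
    P=cloud(pickle.load(open(f,"rb"))).reshape(-1,3);r=np.hypot(P[:,0]-xy[0],P[:,1]-xy[1]); P=P[(r<42)&(r>33)&(P[:,2]>z0)&(P[:,2]<z0+13)]
    A=np.c_[P[:,:2]-xy,np.ones(len(P))]
    for _ in range(5):
        x=np.linalg.lstsq(A,P[:,2],rcond=None)[0]; e=abs(A@x-P[:,2]); k=e<2; A,P=A[k],P[k]
    print(f,xy,len(P),"slope deg",np.degrees(x[:2]),"z",x[2],"sd",e.std())
print(read_state()["tool_rot"])
```

```text
top_h.pkl (560.4, -28.1) 407 slope deg [0.41 0.16] z 183.80706840671212 sd 0.553746760260564
side_h.pkl (558, -31) 87 slope deg [0.45 0.69] z 183.1122511162722 sd 0.34921408812285787
top0.pkl (444, -245) 449 slope deg [-0.05 -0.29] z 91.76185150589546 sd 0.540720917720328
side0.pkl (442, -247) 210 slope deg [-0.1  0.4] z 90.89507579648067 sd 0.46208036546446857
top0.pkl (558, -30) 473 slope deg [0.26 0.14] z 112.13493670236501 sd 0.5402244463693769
side0.pkl (555, -33) 135 slope deg [-0.22 -0.31] z 111.31146086066393 sd 0.46789375473952516
[[-0.53  0.85  0.  ]
 [ 0.85  0.53  0.  ]
 [-0.    0.   -1.  ]]
```

Run:
```python
from h import *
x,y=556.2,-31.7; dz=28.46
movel([x,y,dz+138],R(-58),max_speed=60); wait(.2); rep("138")
for z in (129,121.5):
    hit=movel([x,y,dz+z],max_speed=25,guard=6); wait(.15); s=rep(f"{z} {hit}"); print("origin",s["eef_pos"][2]-dz)
    if hit: break
c=camera("side"); a=c["image"][150:270,270:390]; c=camera("top"); b=c["image"][140:260,150:270]
cv2.imwrite("pics/in.png",np.hstack([cv2.resize(q,(400,400),interpolation=cv2.INTER_CUBIC) for q in(a,b)]))
```

```text
138 t10.97 p [556.38 -31.68 166.77] F [ 1.1  0.  -4.2] M [ 0.04 -0.02 -0.04] gap13.8 yaw-58.00 q [-0.38  0.54  0.46  1.86 -0.32  0.81  0.81]
129 False t11.63 p [556.27 -31.72 157.55] F [ 0.6 -0.1 -3.5] M [ 0.02 -0.02  0.02] gap14.2 yaw-58.00 q [-0.37  0.55  0.46  1.87 -0.33  0.8   0.82]
origin 129.08910650168193
121.5 False t12.23 p [556.25 -31.74 150.05] F [ 0.7  0.2 -3. ] M [-0.01 -0.01  0.03] gap13.8 yaw-58.00 q [-0.37  0.56  0.45  1.87 -0.34  0.78  0.82]
origin 121.58553310103125
```

Run:
```python
from h import *
x,y=556.2,-31.7; dz=28.46; b=-3.4
def avg(n=5):
    F=[];Z=[];M=[]
    for _ in range(n): s=read_state();F.append(s["ft_force"]);Z.append(s["eef_pos"][2]);M.append(s["torque"]);wait(.02)
    return np.mean(F,0),np.mean(Z)-dz,np.mean(M,0)
print(read_state()["time"])
for z in np.arange(120.3,113.8,-.4):
    movel([x,y,dz+z],max_speed=10); wait(.05); F,zz,M=avg(); print("%.1f"%z,"%.2f"%zz,np.round(F,1),np.round(M,2))
    if F[2]-b>17: break
rep()
```

```text
12.3333
120.3 120.29 [ 0.2  0.2 -3.5] [-0.01 -0.01  0.  ]
119.9 119.90 [-0.4 -0.4 -3.7] [-0.   -0.01  0.  ]
119.5 119.49 [ 0.1 -0.  -3.3] [-0.01  0.01  0.01]
119.1 119.09 [-0.2  0.1 -3.8] [-0.01 -0.01  0.01]
118.7 118.69 [ 0.3 -0.2 -3.3] [-0.02  0.02  0.01]
118.3 118.28 [ 0.3 -0.2 -3.7] [ 0.01 -0.02  0.  ]
117.9 117.90 [-0.2  0.  -3.6] [-0.02 -0.   -0.01]
117.5 117.49 [-0.  -0.  -3.2] [ 0.   -0.01  0.  ]
117.1 117.09 [ 0.3 -0.2 -3.7] [-0.03  0.   -0.01]
116.7 116.72 [ 0.4 -0.1 -2.7] [ 0.01 -0.01  0.  ]
116.3 116.43 [-0.2  0.2  0.9] [-0.01  0.08  0.  ]
115.9 116.04 [-0.5 -0.2  4.6] [-0.02  0.14 -0.  ]
115.5 115.76 [-0.9 -0.1  7.8] [-0.02  0.28  0.  ]
115.1 115.50 [-1.9 -0.1 10.9] [0.   0.44 0.02]
114.7 115.25 [-2.4  0.5 13.4] [ 0.03  0.6  -0.02]
114.3 115.01 [-2.7 -0.2 16.4] [0.03 0.76 0.02]
 t18.48 p [556.62 -31.79 143.47] F [-2.   0.  16.1] M [-0.    0.8  -0.01] gap13.9 yaw-58.00 q [-0.36  0.57  0.44  1.88 -0.34  0.77  0.83]
```

```bash
cat >> h.py <<'E'
def avg(n=3):
    A=[]
    for _ in range(n): s=read_state();A.append(np.r_[s["ft_force"],s["torque"],s["eef_pos"]]);wait(.02)
    return np.mean(A,0),s
def turn(yaws,cmd,Ft=18,kxy=.08,stop=9):
    for yw in yaws:
        movel(cmd,R(yw),max_speed=60); a,s=avg()
        print("%.0f t%.1f"%(yw,s["time"]),"z%.2f"%(a[8]-28.46),np.round(a[6:8],2),"F",np.round(a[:3],1),"M",np.round(a[3:6],2),"cmd",np.round(cmd,2))
        cmd=cmd+np.r_[np.clip(kxy*a[:2],-.3,.3),np.clip((a[2]-Ft)/28*.7,-.4,.4)]
        if abs(a[5])>stop: print("torque stop"); break
    return cmd
E
python3 - <<'E'
from h import *
c=turn(np.arange(-58,-99,-4.),np.array([556.2,-31.7,114.3+28.46]),stop=.8)
np.save("cmd.npy",c); rep()
E
```

```text
-58 t18.8 z115.01 [556.6  -31.79] F [-2.6 -0.1 16.7] M [0.02 0.79 0.01] cmd [556.2  -31.7  142.76]
-62 t19.1 z115.08 [556.84 -31.86] F [-0.8  0.1 15.2] M [-0.09  0.13 -0.1 ] cmd [555.99 -31.71 142.73]
-66 t19.4 z115.05 [556.89 -31.89] F [-0.2 -0.4 15.8] M [-0.11  0.   -0.08] cmd [555.93 -31.7  142.66]
-70 t19.7 z115.01 [556.84 -31.91] F [-0.6 -0.4 15.8] M [-0.1   0.08 -0.1 ] cmd [555.91 -31.73 142.6 ]
-74 t20.0 z114.95 [556.78 -31.94] F [-0.7 -0.2 17. ] M [-0.02  0.2  -0.09] cmd [555.87 -31.76 142.55]
-78 t20.3 z114.92 [556.67 -31.96] F [-0.7 -0.5 17.4] M [-0.04  0.28 -0.11] cmd [555.81 -31.77 142.52]
-82 t20.6 z114.90 [556.57 -31.98] F [-1.  -0.3 17.3] M [-0.01  0.3  -0.12] cmd [555.76 -31.81 142.51]
-86 t20.9 z114.87 [556.45 -32.01] F [-1.6 -0.5 17.4] M [-0.04  0.33 -0.07] cmd [555.68 -31.84 142.49]
-90 t21.2 z114.87 [556.34 -32.06] F [-1.3  0.1 17.4] M [-0.01  0.35 -0.11] cmd [555.55 -31.88 142.47]
-94 t21.5 z114.85 [556.21 -32.07] F [-1.2 -0.2 17.7] M [ 0.02  0.4  -0.15] cmd [555.44 -31.87 142.46]
-98 t21.8 z114.83 [556.09 -32.07] F [-1.7  0.5 17.8] M [ 0.03  0.42 -0.11] cmd [555.35 -31.89 142.45]
 t21.78 p [556.09 -32.07 143.3 ] F [-1.8 -0.8 18.2] M [ 0.03  0.37 -0.11] gap13.9 yaw-98.02 q [-0.49  0.62  0.64  1.89 -0.5   0.8   0.28]
```

Run:
```python
from h import *
c=turn(np.arange(-100,-113,-2.),np.load("cmd.npy"),stop=.6)
np.save("cmd.npy",c); rep()
```

```text
-100 t22.1 z114.85 [556.01 -32.07] F [-1.8  0.  17.4] M [-0.    0.3  -0.11] cmd [555.21 -31.85 142.44]
-102 t22.4 z114.86 [555.92 -32.07] F [-0.8 -0.2 17.5] M [-0.    0.22 -0.11] cmd [555.06 -31.85 142.43]
-104 t22.7 z114.85 [555.86 -32.07] F [-0.9 -0.2 17.1] M [-0.02  0.23 -0.14] cmd [555.   -31.86 142.42]
-106 t23.0 z114.80 [555.79 -32.11] F [-0.9 -0.2 17.7] M [ 0.03  0.22 -0.12] cmd [554.93 -31.88 142.39]
-108 t23.3 z114.77 [555.71 -32.15] F [-0.9  0.  16.8] M [-0.07  0.14 -0.18] cmd [554.85 -31.9  142.39]
-110 t23.6 z114.70 [555.62 -32.16] F [-0.1 -0.3 16.2] M [-0.1   0.12 -0.16] cmd [554.78 -31.89 142.36]
-112 t23.9 z114.62 [555.56 -32.16] F [-0.4  0.1 15.4] M [-0.1   0.13 -0.14] cmd [554.77 -31.92 142.31]
 t23.88 p [555.57 -32.16 143.08] F [-0.6 -0.4 15. ] M [-0.09  0.11 -0.15] gap13.6 yaw-112.02 q [-0.53  0.64  0.7   1.89 -0.56  0.81  0.09]
```

The ramps took up the load from about -107°, since the grip force falls and the torque rises from there. Angle, geometry and force all put the contact load at about 22–26 N. I'll relieve the push, then release.

Run:
```python
from h import *
c=np.load("cmd.npy"); 
for dz in(.2,.4,.6):
    movel(c+[0,0,dz],R(-112),max_speed=10); a,s=avg(); print(dz,"z%.2f"%(a[8]-28.46),np.round(a[:6],2))
c[2]+=.6; np.save("cmd.npy",c); rep()
```

```text
0.2 z114.68 [ 0.04 -0.68 13.24 -0.14 -0.04 -0.16]
0.4 z114.76 [ 0.77 -0.24 10.64 -0.18 -0.19 -0.17]
0.6 z114.82 [ 1.73 -0.82  7.78 -0.2  -0.35 -0.16]
 t24.78 p [555.47 -32.13 143.28] F [ 2.1 -0.5  8. ] M [-0.18 -0.36 -0.13] gap13.8 yaw-112.01 q [-0.53  0.64  0.7   1.89 -0.56  0.81  0.09]
```

Run:
```python
from h import *
c=np.load("cmd.npy")
for d in([.2,0,.25],[.2,0,.25]):
    c=c+d; movel(c,R(-112),max_speed=10); a,s=avg(); print("z%.2f"%(a[8]-28.46),np.round(a[:6],2))
open_gripper(); wait(.2); rep("open")
p=read_state()["eef_pos"]; movel([p[0],p[1],p[2]+60],max_speed=60); movel([p[0]-40,p[1]-20,280],max_speed=150); movep([430,-120,330],R(-60)); rep("away")
import pickle
ims=[]
for n,sl in(("side",np.s_[150:270,270:390]),("top",np.s_[140:260,150:270])):
    q=camera(n); pickle.dump(q,open(n+"_f.pkl","wb")); ims.append(cv2.resize(q["image"][sl],(400,400),interpolation=cv2.INTER_CUBIC))
cv2.imwrite("pics/fin.png",np.hstack(ims))
for n,xy in(("top",(558,-30)),("side",(556,-32))):
    P=cloud(pickle.load(open(n+"_f.pkl","rb"))).reshape(-1,3);r=np.hypot(P[:,0]-xy[0],P[:,1]-xy[1]); P=P[(r<42)&(r>33)&(P[:,2]>113)&(P[:,2]<128)]
    A=np.c_[P[:,:2]-xy,np.ones(len(P))]
    for _ in range(5):
        x=np.linalg.lstsq(A,P[:,2],rcond=None)[0]; e=abs(A@x-P[:,2]); k=e<2; A,P=A[k],P[k]
    print(n,len(P),"slope",np.degrees(x[:2]),"top z",x[2])
```

```text
z114.86 [ 1.58 -0.86  5.67 -0.27 -0.54 -0.13]
z114.93 [ 3.52 -1.36  1.93 -0.45 -0.84 -0.17]
open t26.27 p [555.15 -31.92 143.37] F [-0.4 -0.3 -0.5] M [ 0.01  0.   -0.  ] gap85.8 yaw-112.00 q [-0.53  0.64  0.7   1.89 -0.56  0.82  0.09]
away t29.00 p [ 430.38 -119.52  329.49] F [-0.2  0.5  0.6] M [-0.03  0.04 -0.03] gap85.6 yaw-60.11 q [-0.51  0.15  0.74  1.93 -0.11  1.1   0.8 ]
top 0 slope [0. 0.] top z 0.0
side 101 slope [-0.01039122 -0.03699528] top z 120.75123231450613
```

View pics/fin.png

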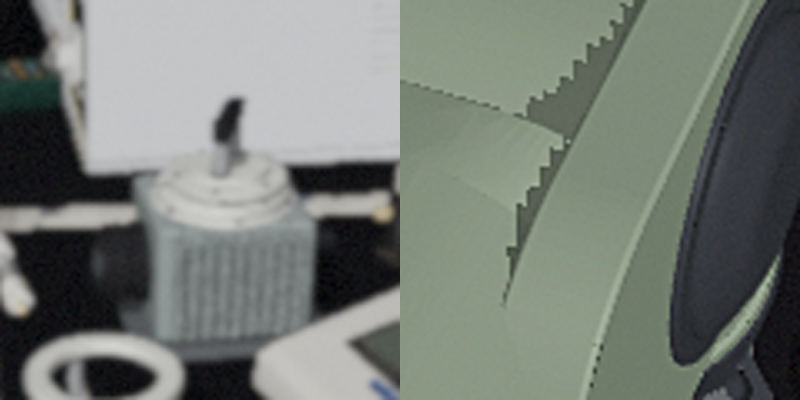

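The side view shows the insert seated level in the ring, with its bar at about (230,130). The slope is under 0.1° and the height matches about 54° of turn, so I'm handing it in.

```bash
python3 -c "
from h import *
print(finish_job())"
```

```text
the job is handed in; nothing more can be done
None
```

The lamp insert is in the lamp house, turned about 54° clockwise past the gaps onto its ramps. The load on the contacts, estimated from force readings and height, is roughly 18–26 N. I released it locked and level (within 0.1°) and handed the job in at about 29 s, without checking the turning moment against 0.45 N m or taking a closing picture of the other items.

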